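# Couple the blow-off nozzle to the bench air outlet

### The job

Fit the blue blow-off nozzle to the air coupler on the leading bench: first pull the coupler's red spring sleeve down until it stays down by itself when you let go, then push the nozzle straight in, gently, until the sleeve springs back up and locks it. Leave the nozzle standing locked in the coupler with the sleeve fully up, never ram or force the nozzle against the coupler, and leave the orange nozzle, the jar and the hammer alone.

Things in the scene. Friction and masses are not known exactly. Their poses are not given: they have to be found in the camera images.
- manifold: Air outlet fixed to the bench: grey block 100 x 90 x 35 mm (x, y, z), origin at the centre of its underside on the bench top. From its middle an upright steel coupler rises, open upward, with a red spring sleeve around it. Its yaw does not matter for the work.
- mouth (a point): Nominal centre of the coupler's open mouth, on its upright axis, 115 mm above the bench. The coupler is screwed on by hand: the true mouth, and with it sleeve and jaws, stands up to 10 mm below or above this point (unknown); horizontally the point is right. Steel rim 32 mm across; lead-in cone from 27 to 21 mm across over the first 5 mm, then a 21 mm bore.
- jaws (a point): Nominal top of two steel jaws (each 8 mm wide, 5 mm high) in the bore, 11.5 mm below the mouth. With the sleeve up they stand into the bore, 11 mm apart, and bar the plug; pulling the sleeve down draws them out of the way.
- sleeve_mid (a point): Nominal middle of the red sleeve when up, 19 mm below the mouth, on the axis. Red sleeve 44 mm across, 34 mm high (2 to 36 mm below the mouth), with an aluminium lip 49 mm across, 6 mm high, under it. Below that a bare brass stem 25 mm across goes down to the block's top, 80 mm below the nominal mouth.
- sleeve (a joint): How far the sleeve is pulled down, in m: 0 fully up, 0.0115 at its stop. A spring pushes it up with 4 to 8 N. Pulled down 10 mm, a sprung brass disc rises between the jaws and holds it at about 0.0075 when let go. A plug pushed in presses the disc down (about 3 to 15 N in all) and the sleeve creeps up to about 0.005; once the plug is home jaws snap into its groove and the sleeve springs up to 0.
- nozzle: Blue blow-off nozzle, loose, upright, 180 to 310 g. Origin at the centre of its plug's lower end, z up its axis. From the bottom: steel plug 18.4 mm across with a groove 17.5 to 26 mm up; shoulder 34 mm across, 36 to 42 mm up; blue body 30 mm across, 42 to 86 mm up; brass cone to 102 mm. At the start its plug is in a hole of the rack, the shoulder resting on the rack's top.
- grip (a point): A good place to grip the blue nozzle: on its axis in the blue body, 68 mm above its origin, 32 mm above the shoulder's underside.
- shoulder (a point): Centre of the underside of the blue nozzle's shoulder, 36 mm above its origin. Pushed home, the shoulder sits on the coupler's rim (at the true mouth); the jaws lock once it is within about 2 mm of that, and a locked nozzle may rise those 2 mm.
- spare: The orange nozzle, a bystander, same shape as the blue one, in the rack's other hole.
- rack: Dark wooden block fixed to the bench, 60 x 160 x 42 mm (x, y, z), origin at the centre of its underside; two upright holes 21 mm across on its y axis, 45 mm either side of the centre, one nozzle in each.
- jar: Amber glass jar, 60 mm across, 75 mm high, loose bystander; origin at the centre of its underside.
- hammer: Hammer 240 mm long lying on the bench beyond the work, loose bystander; its own x axis runs along the handle.

How it is judged (in metres and radians):
On the way, in this order (a step that is already met when the one before it is completed fails the run):
1. the sleeve stays down by itself, with no finger on the coupler (value of joint sleeve above 0.005 m and contact force between the fingers and manifold below 0.3 N and horizontal distance between nozzle and mouth above 0.05 m), for 0.3 s.
2. the nozzle is home in the coupler and the sleeve has sprung up (value of joint sleeve below 0.0015 m and horizontal distance between shoulder and mouth below 0.005 m and z of shoulder in the frame of mouth below 0.013 m and angle between nozzle's own z axis and vertical below 0.15 rad), for 0.2 s.
At the end, for the whole second after the job is handed in: The blue nozzle stands upright (within 0.15 rad) in the coupler, its shoulder within 5 mm of the coupler's axis and between 12 mm below and 13 mm above the nominal mouth (that is home, given the unknown height), the sleeve is up (within 1.5 mm of 0), and the nozzle is let go and at rest (all of step 2 and z of shoulder in the frame of mouth above -0.012 m and linear speed of nozzle below 0.02 m/s and contact force between the fingers and nozzle below 0.1 N); the robot touches nothing.
It fails at once if the nozzle is pressed on the coupler with more than 35 N (contact force between nozzle and manifold above 35 N).
It fails at once if the orange nozzle is moved by more than 15 mm (distance of spare from where it was at the start of the episode above 0.015 m).
It fails at once if the jar is moved by more than 20 mm (distance of jar from where it was at the start of the episode above 0.02 m).
It fails at once if the hammer is moved by more than 20 mm (distance of hammer from where it was at the start of the episode above 0.02 m).
It also fails if it takes over 72 s, if anything falls off the work surface, if the arm or the gripper's body presses on something with over 40 N, if the wrist force passes 120 N, or if a joint passes its speed limit or range.

### The arm

A 6-joint arm with a two-finger parallel gripper is mounted at the origin on the work surface. World frame = base frame: x ahead of the robot, y to its left, z up, the work surface at z = 0. Lengths are in m, angles in degrees, forces in N, time in s.
With the tool pointing down it reaches from about 0.4 to 0.825 m from the base axis. Payload 7 kg.
Tool frame: the origin (TCP) lies midway between the tips of the shut fingers; the grasp point (between the pads) lies r.hold_point_z behind it (r.hold_point_z is the distance from the TCP to the grasp point, in m); z points along the fingers, x is the direction in which the jaws open and shut, and the axes are right-handed (so a half turn about z gives the same grasp; the last joint's range is limited). The gripper opens to 88 mm and grips with 3 to 60 N. Pads are 19 mm wide; open, the fingers measure 130 mm over their backs; the gripper's body (78 mm by 193 mm) begins 47 mm behind the grasp point.
Start: joints at [89.444, 20.546, 0.682, 0, -70.136, -16.507], TCP at [0.198, 0.645, 0.227] pointing down, gripper open.
Joint ranges: [-176.03, 176.03], [-82.01, 121.73], [-58.28, 71.71], [-173.87, 95.51], [-174.79, -0.11], [-173.66, 173.66]. Speed limits (degrees/s): [136.94, 136.94, 172.46, 180, 180, 180].

### API

Orientations are given as [roll, pitch, yaw] about the fixed x, y, z axes, in that order (R = Rz(yaw) Ry(pitch) Rx(roll)).
In Python, from plant import get_state, viewer, close_job, r gives the robot as it stands.
- The arm moves only by the tool apply_moves, never from a script. Its argument "plan" is a list of rows, each a list of 3 entries, a list of its own where there are three numbers: the closure in counts, from 0 (fully open) to 255 (shut), then the shift along the tool's x, y, z in units of 50 mm (1.0 is 50 mm), then the turn about the tool's z in units of 6 degrees (1.0 is 6 degrees). A call has 1 to 12 rows; each row shifts and turns the commanded pose from where the row before left it, along the tool's axes as they then stand; what a row does not reach is not made up. A row lasts 1/8 s, in which the tool goes at most 62.5 mm and 10.7 degrees, less where a joint would pass 70% of its speed; a pose out of reach is approached as far as the arm can. A call is refused whole if a number of a shift passes 1 or a number of a turn 1, either way. A call with a gripper value outside its range is refused whole. The fingers move at their own pace and stop on an object; "squeeze" is the grip in N (left out, the last holds). Time passes only in rows, so rows that do not move let the fingers close. It gives the time, the measured TCP pose, the force and the opening at its end, in the units of the state.
- get_state(): the state, without advancing time (a new reading comes with each control period).
- viewer.capture(name): name is "side" or "top"; returns a dict with "frame" (480x640x3 uint8, blue, green, red), "K" (3x3 intrinsics, pixels), "R" (3x3) and "t" (3): a world point X has camera coordinates R X + t. Camera axes: x right, y down, z forward; pixel columns grow to the right and rows downward; lengths in m; the calibration is good to about 2 mm. A picture is of the moment at which its call begins. There is no depth.
- close_job(): hands the job in, once; it reports no verdict.
The state is a dict: "time_s": time; "joints": joint angles; "qd": joint speeds; "joint_torque": joint torques, N m; "tcp_pos": TCP position; "eef_rot": TCP orientation; "contact_force": force on the tool from outside, world axes, zero at the start; "moment": the same for the moment, N m; "gripper_width": finger opening in m.
Only numpy, scipy, OpenCV 4.12 (cv2) and the standard library are available. Lean on these libraries where they do the work, as an engineer would, in place of code of your own. Each camera call takes 0.05 s, during which the arm holds its last target.

## Working session

There is one attempt and no reset: what is moved stays moved. The work goes in short steps, Python scripts to look and compute and a tool call to move; the robot and the scene stay as the last step left them, time stands still between calls to the robot, and variables do not carry over. Pictures are saved under pics/ and viewed, and the job is handed in when it is done.

Besides the shell and the picture viewer there is one more tool, called as name(argument=value, ...) on one line, values as JSON. apply_moves: Moves the arm, as the interface text tells. Its arguments: {"type":"object","properties":{"plan":{"type":"array","items":{"type":"array"}},"squeeze":{"type":"number"}},"required":["plan"]}

```bash
mkdir -p pics; ls
python3 - <<'E'
from plant import get_state, viewer, r
import cv2
s=get_state(); print(s); print(r.hold_point_z)
for n in("side","top"):
    d=viewer.capture(n); cv2.imwrite(f"pics/{n}0.png",d["frame"]); print(n,d["K"],d["R"],d["t"])
E
```

```text
pics
{'time_s': 0.0, 'joints': array([ 8.94470244e+01,  2.05909625e+01,  6.33680205e-01, -2.14273682e-02,
       -7.01368684e+01, -1.65080143e+01]), 'qd': array([-0.14433326, -0.02627659,  0.03293871,  0.01373196,  0.05407997,
       -0.02042517]), 'joint_torque': array([ 3.20988611e-04, -5.82713485e+01,  2.93054563e+01,  6.99708447e+00,
        6.95720402e-03, -1.49336333e-04]), 'tcp_pos': array([0.19789939, 0.6448131 , 0.22562321]), 'eef_rot': array([-1.79992557e+02, -9.59939896e-02, -1.07068293e+02]), 'contact_force': array([ 0.27651683, -0.24740133,  0.25640502]), 'moment': array([ 0.01125671,  0.05363635, -0.01435196]), 'gripper_width': 0.08740342112894144}
0.0188
side [[549.51686068   0.         316.47701473]
 [  0.         549.51686068 233.75576854]
 [  0.           0.           1.        ]] [[ 0.98534885 -0.17039427 -0.00731025]
 [-0.10903159 -0.59638515 -0.795259  ]
 [ 0.13114786  0.78440458 -0.60622577]] [-0.61854413  0.18264355  0.91370671]
top [[478.57367193   0.         321.21513085]
 [  0.         478.57367193 231.08705051]
 [  0.           0.           1.        ]] [[ 0.20423633 -0.97892038  0.00154927]
 [-0.95704912 -0.20000542 -0.2098924 ]
 [ 0.20577781  0.04138493 -0.97772326]] [-0.09045102  0.63732184  0.81663767]
```

View pics/side0.png

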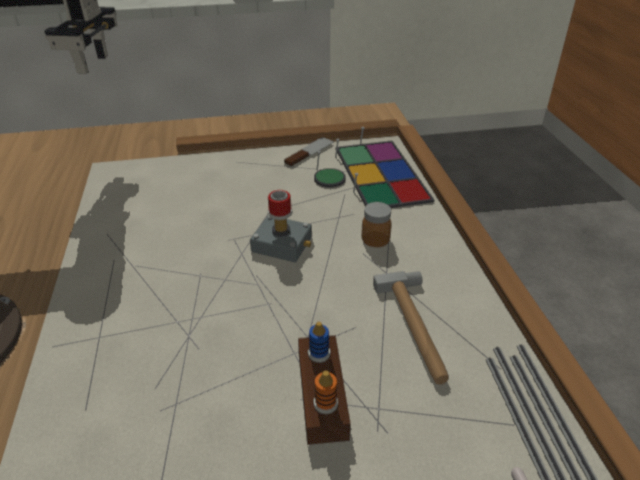

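View pics/top0.png

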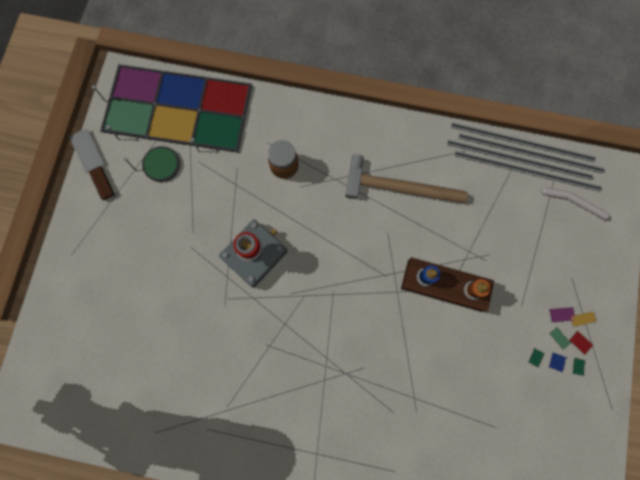

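Run:
```python
import cv2,numpy as np
a=cv2.imread("pics/side0.png");b=cv2.imread("pics/top0.png")
def c(im,x,y,w=40,h=30):return cv2.resize(im[y-h:y+h,x-w:x+w],None,fx=5,fy=5,interpolation=cv2.INTER_CUBIC)
o=np.vstack([np.hstack([c(a,280,215),c(b,250,250)]),np.hstack([c(a,320,350),c(b,445,280)])])
cv2.imwrite("pics/crop0.png",o)
```

```text
(no output)
```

View pics/crop0.png

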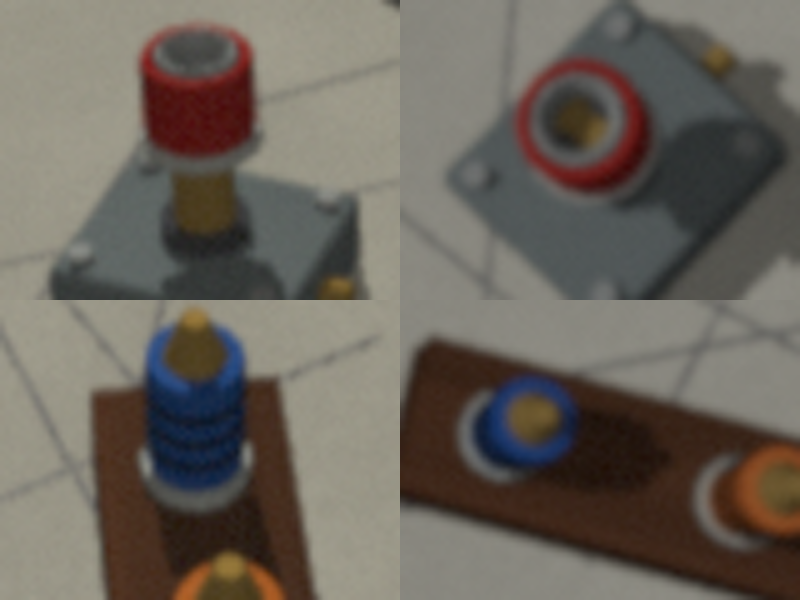

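```bash
cat > h.py <<'E'
import cv2,numpy as np
from plant import get_state, viewer, r
def caps(tag):
    o={}
    for n in("side","top"):
        d=viewer.capture(n);cv2.imwrite(f"pics/{n}{tag}.png",d["frame"]);o[n]=d
    return o
def hue(im,lo,hi,s=90,v=30):
    h=cv2.cvtColor(im,cv2.COLOR_BGR2HSV)
    H=h[...,0].astype(int)
    m=((H>=lo)&(H<=hi)) if lo<=hi else ((H>=lo)|(H<=hi))
    return (m&(h[...,1]>s)&(h[...,2]>v)).astype(np.uint8)*255
def win(m,x0,y0,x1,y1):
    o=np.zeros_like(m);o[y0:y1,x0:x1]=m[y0:y1,x0:x1];return o
def ray(d,p):
    c=-d["R"].T@d["t"];v=d["R"].T@np.linalg.inv(d["K"])@np.array([p[0],p[1],1.]);return c,v/np.linalg.norm(v)
def onz(d,p,z):
    c,v=ray(d,p);return c+v*(z-c[2])/v[2]
def tri(d1,p1,d2,p2):
    c1,v1=ray(d1,p1);c2,v2=ray(d2,p2)
    s=np.linalg.lstsq(np.c_[v1,-v2],c2-c1,rcond=None)[0]
    a=c1+s[0]*v1;b=c2+s[1]*v2;return (a+b)/2,np.linalg.norm(a-b)
def proj(d,X):
    q=d["K"]@(d["R"]@np.asarray(X)+d["t"]);return q[:2]/q[2]
def hole(m):
    c,h=cv2.findContours(m,cv2.RETR_CCOMP,cv2.CHAIN_APPROX_NONE)
    i=[k for k in range(len(c)) if h[0][k][3]>=0]
    k=max(i,key=lambda k:cv2.contourArea(c[k]));return cv2.fitEllipse(c[k]) 
def outer(m):
    c,_=cv2.findContours(m,cv2.RETR_EXTERNAL,cv2.CHAIN_APPROX_NONE)
    return max(c,key=cv2.contourArea)
def cen(m):
    M=cv2.moments(m,True);return np.array([M['m10'],M['m01']])/M['m00']
E
python3 - <<'E'
from h import *
d=caps("1");S,T=d["side"],d["top"]
ms=win(hue(S["frame"],170,8,110),255,180,305,225);mt=win(hue(T["frame"],170,8,110),225,225,275,270)
for m in(ms,mt):
    try: print("hole",hole(m))
    except Exception as e: print(e)
    print("bbox",cv2.boundingRect(m),cen(m))
bs=win(hue(S["frame"],105,130,110),295,320,345,375);bt=win(hue(T["frame"],105,130,110),405,255,455,300)
for m in(bs,bt): print("blue",cv2.boundingRect(m),cen(m),cv2.minEnclosingCircle(outer(m)))
ch=lambda m:cv2.resize(m,None,fx=5,fy=5,interpolation=0)
cv2.imwrite("pics/m1.png",np.hstack([ch(x) for x in(ms[180:230,255:305],mt[225:275,225:275])]))
print(tri(S,(280.4,195),T,(245.6,243.8)))
print("tip",tri(S,(319,322.4),T,(434,272.4)))
E
```

```text
max() iterable argument is empty
bbox (268, 192, 23, 24) [279.17867435 205.99711816]
hole ((244.95501708984375, 243.43202209472656), (20.303266525268555, 20.87211799621582), 29.062047958374023)
bbox (233, 232, 27, 26) [248.32599119 246.50660793]
blue (310, 326, 18, 32) [318.59012346 344.01234568] ((318.625, 341.125), 16.051773071289062)
blue (420, 266, 20, 17) [429.07361963 275.14110429] ((429.5, 274.0), 9.962529182434082)
(array([0.58496688, 0.16286799, 0.11943772]), np.float64(0.004343622908507092))
tip (array([ 0.60280917, -0.16566566,  0.10943656]), np.float64(0.0016423779690731186))
```

View pics/m1.png

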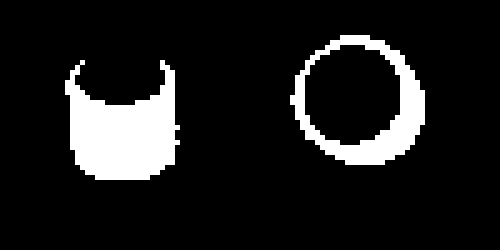

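Run:
```python
from h import *
d=caps("2");S,T=d["side"],d["top"]
print(tri(S,(279.1,194.7),T,(245.0,243.4)))
print("tip",tri(S,(318.6,322.),T,(433.6,272.)))
# predicted sleeve silhouettes for comparisons
def cyl(x,y,z0,z1,rad):
    a=np.linspace(0,2*np.pi,73);return np.array([[x+rad*np.cos(t),y+rad*np.sin(t),z] for z in(z0,z1) for t in a])
def bb(d,P):
    q=np.array([proj(d,p) for p in P]);return np.r_[q.min(0),q.max(0)].round(1)
P=tri(S,(279.1,194.7),T,(245.0,243.4))[0]
for h in(P[2],.105,.115,.125):
    print(h,bb(S,cyl(P[0],P[1],h-.036,h-.002,.022)),bb(T,cyl(P[0],P[1],h-.036,h-.002,.022)))
print("manifold top pts",[onz(T,p,.035) for p in((254.6,220),(219.5,256),(286.,251))])
# nozzle: shoulder in top z~.048, blue body top z=.092
print("blue bodytop pred", onz(T,(431.3,271.8),.092), onz(S,(318.6,330.5),.092))
B=np.array([.603,-.166])
print(bb(S,cyl(*B,.048,.092,.015)),bb(T,cyl(*B,.048,.092,.015)),bb(S,cyl(*B,.042,.048,.017)),bb(T,cyl(*B,.042,.048,.017)))
# rack corners at z=.042 from top
m=win(hue(T["frame"],0,15,90,20),395,250,500,320);print(cv2.minAreaRect(outer(m)))
```

```text
(array([0.58397103, 0.16389496, 0.1199517 ]), np.float64(0.0015956323836896521))
tip (array([ 0.60284065, -0.16483886,  0.10957929]), np.float64(0.0006786812810472574))
0.11995169813047218 [267.2 189.4 290.9 216.9] [232.5 230.7 260.4 258.8]
0.105 [267.7 195.9 291.2 223.2] [234.1 232.5 261.4 260. ]
0.115 [267.3 191.6 291.  219. ] [233.1 231.3 260.7 259.2]
0.125 [267.  187.2 290.8 214.8] [232.  230.1 260.  258.3]
manifold top pts [array([0.64437065, 0.17322199, 0.035     ]), array([0.56249769, 0.22201309, 0.035     ]), array([0.59765492, 0.10071849, 0.035     ])]
blue bodytop pred [ 0.60505345 -0.16443297  0.092     ] [ 0.60304574 -0.16506474  0.092     ]
[308.5 323.5 328.9 358.7] [418.5 264.7 440.5 284.2] [307.6 342.4 330.  362.4] [416.8 267.  435.8 285.6]
((447.8760681152344, 284.43939208984375), (88.94021606445312, 31.760839462280273), 15.751173973083496)
```

apply_moves(plan=[[0,[0.58,-0.85,0],0],[0,[0.58,-0.85,0],0],[0,[0.58,-0.85,0],0],[0,[0.58,-0.85,0],0],[0,[0.58,-0.85,0],0],[0,[0.58,-0.85,0],0],[0,[0.58,-0.85,0],0],[0,[0.58,-0.85,0],0],[0,[0.58,-0.85,0],0],[0,[0.58,-0.85,0],0],[0,[0.58,-0.85,0],0],[0,[0.58,-0.85,0],0]], squeeze=20)

```text
time_s: 1.8
tcp_pos: [0.5844, 0.1615, 0.2267]
eef_rot: [-180.0, 0.0, -107.1]
contact_force: [-0.0, 0.7, 0.5]
gripper_width: 0.0873
```

apply_moves(plan=[[0,[0,0,0],1],[0,[0,0,0],1],[0,[0,0,0],1],[0,[0,0,0],1],[0,[0,0,0],1],[0,[0,0,0],1],[0,[0,0,0],1],[0,[0,0,0],1],[0,[0,0,0],1],[0,[0,0,0],1],[0,[0,0,0],1],[0,[0,0,0],1]])

```text
time_s: 3.3
tcp_pos: [0.5835, 0.1629, 0.2266]
eef_rot: [180.0, -0.0, -179.3]
contact_force: [-0.2, -0.4, -0.1]
gripper_width: 0.0874
```

apply_moves(plan=[[0,[0,0,0],0.15],[0,[0,0,0],0]])

```text
time_s: 3.55
tcp_pos: [0.5835, 0.1629, 0.2266]
eef_rot: [180.0, 0.0, -179.9]
contact_force: [-0.7, 0.3, 0.0]
gripper_width: 0.0878
```

Run:
```python
from h import *
d=caps("3")
a=d["side"]["frame"];b=d["top"]["frame"]
cv2.imwrite("pics/c3.png",np.hstack([cv2.resize(a[120:270,205:355],None,fx=2.66,fy=2.66),cv2.resize(b[170:320,170:320],None,fx=2.66,fy=2.66)]))
```

```text
(no output)
```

View pics/c3.png

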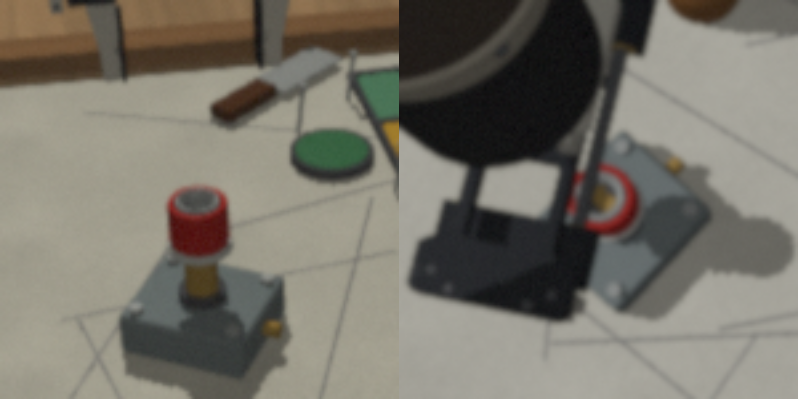

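apply_moves(plan=[[0,[0,0.02,0.5],0],[0,[0,0,0.5],0],[0,[0,0,0.5],0],[0,[0,0,0.5],0],[0,[0,0,0.4],0],[0,[0,0,0.3],0],[0,[0,0,0.07],0],[0,[0,0,0],0],[0,[0,0,0],0]])

```text
time_s: 4.78
tcp_pos: [0.584, 0.1642, 0.0889]
eef_rot: [180.0, 0.1, -180.0]
contact_force: [0.5, 0.4, 0.3]
gripper_width: 0.0875
```

Run:
```python
from h import *
d=caps("4")
a=d["side"]["frame"];b=d["top"]["frame"]
cv2.imwrite("pics/c4.png",np.hstack([cv2.resize(a[120:270,205:355],None,fx=2.66,fy=2.66),cv2.resize(b[170:320,170:320],None,fx=2.66,fy=2.66)]))
```

```text
(no output)
```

View pics/c4.png

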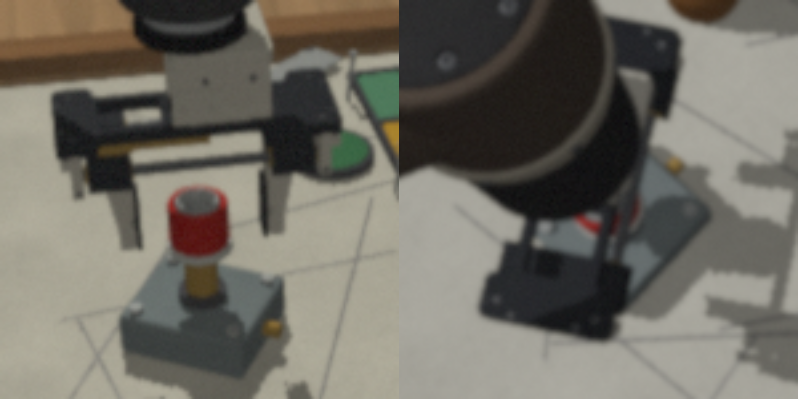

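apply_moves(plan=[[120,[0,0,0],0],[120,[0,0,0],0],[255,[0,0,0],0],[255,[0,0,0],0],[255,[0,0,0],0],[255,[0,0,0],0]], squeeze=25)

```text
time_s: 5.62
tcp_pos: [0.5822, 0.1638, 0.0878]
eef_rot: [-180.0, -0.1, -180.0]
contact_force: [-5.8, 1.9, 3.2]
gripper_width: 0.0431
```

apply_moves(plan=[[255,[0.04,0,0.04],0],[255,[0,0,0.04],0],[255,[0,0,0.04],0],[255,[0,0,0],0]])

```text
time_s: 6.12
tcp_pos: [0.5822, 0.1639, 0.0828]
eef_rot: [180.0, 0.1, -179.9]
contact_force: [-0.1, -1.1, 4.4]
gripper_width: 0.0431
```

apply_moves(plan=[[255,[0,0,0.04],0],[255,[0,0,0.04],0],[255,[0,0,0.03],0],[255,[0,0,0],0],[255,[0,0,0],0]])

```text
time_s: 6.75
tcp_pos: [0.5822, 0.1638, 0.0775]
eef_rot: [180.0, 0.1, -179.9]
contact_force: [-0.6, -1.8, 7.0]
gripper_width: 0.0433
```

apply_moves(plan=[[255,[0,0,0.03],0],[255,[0,0,0.02],0],[255,[0,0,0],0],[255,[0,0,0],0]])

```text
time_s: 7.25
tcp_pos: [0.5823, 0.1639, 0.0763]
eef_rot: [180.0, 0.1, -179.9]
contact_force: [-5.6, -1.5, 17.1]
gripper_width: 0.0432
```

apply_moves(plan=[[255,[0,0,-0.03],0],[255,[0,0,-0.03],0],[120,[0,0,0],0],[0,[0,0,0],0],[0,[0,0,0],0],[0,[0,0,0],0]])

```text
time_s: 8.0
tcp_pos: [0.5809, 0.1638, 0.0764]
eef_rot: [-180.0, -0.1, -180.0]
contact_force: [-0.2, -0.1, -0.3]
gripper_width: 0.071
```

Run:
```python
from h import *
d=caps("5")
a=d["side"]["frame"];b=d["top"]["frame"]
m=win(hue(a,170,8,110),255,180,305,230);print(cv2.boundingRect(m))
cv2.imwrite("pics/c5.png",np.hstack([cv2.resize(a[120:270,205:355],None,fx=2.66,fy=2.66),cv2.resize(b[170:320,170:320],None,fx=2.66,fy=2.66)]))
```

```text
(268, 196, 23, 23)
```

View pics/c5.png

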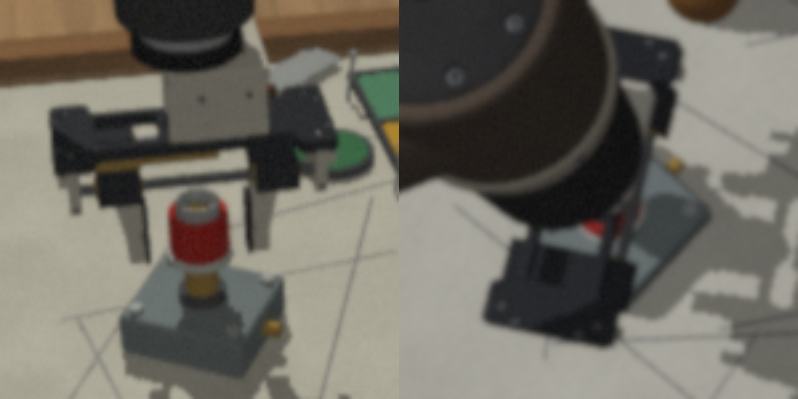

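apply_moves(plan=[[0,[0,0,-0.5],0],[0,[0,0,-1],0],[0,[0,0,-1],0],[0,[-0.05,-0.8,-0.5],0],[0,[-0.05,-0.9,0],0],[0,[-0.05,-0.9,0],0],[0,[-0.05,-0.9,0],0],[0,[-0.05,-0.9,0],0],[0,[-0.05,-0.9,0],0],[0,[-0.05,-0.9,0],0],[0,[-0.05,-0.38,0],0],[0,[0,0,0],0]])

```text
time_s: 9.6
tcp_pos: [0.6015, -0.166, 0.2266]
eef_rot: [180.0, -0.0, 179.9]
contact_force: [0.5, -0.5, -0.1]
gripper_width: 0.0876
```

Run:
```python
from h import *
print(get_state()["tcp_pos"],get_state()["contact_force"])
d=caps("6")
a=d["side"]["frame"];b=d["top"]["frame"]
m=win(hue(a,170,8,110),255,180,305,230);print(cv2.boundingRect(m))
cv2.imwrite("pics/c6.png",np.hstack([a[100:480,200:420],b[150:400,200:560][:, :]][0:1]+[cv2.resize(b[150:400,200:560],(540,380))]))
```

```text
[ 0.60154008 -0.16604136  0.22655379] [ 0.50177484 -0.45939841 -0.10002023]
(288, 196, 2, 3)
```

View pics/c6.png

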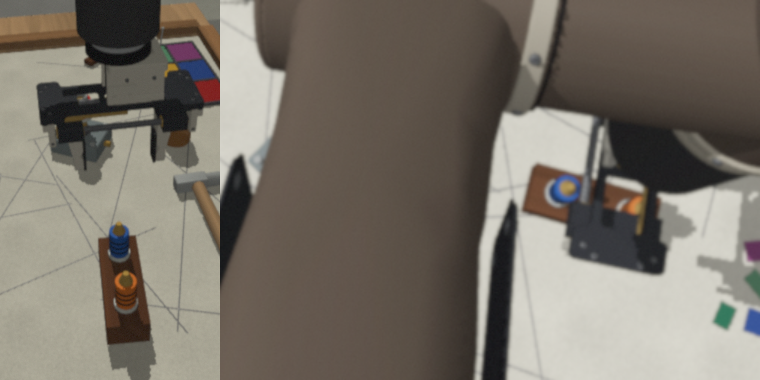

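apply_moves(plan=[[0,[0,0.02,0.6],0],[0,[0,0,0.6],0],[0,[0,0,0.6],0],[0,[0,0,0.6],0],[0,[0,0,0.5],0],[0,[0,0,0.4],0],[0,[0,0,0.13],0],[0,[0,0,0],0],[0,[0,0,0],0]])

```text
time_s: 10.82
tcp_pos: [0.6024, -0.1637, 0.0566]
eef_rot: [-180.0, 0.1, -179.9]
contact_force: [-0.6, -0.6, 1.0]
gripper_width: 0.0879
```

Run:
```python
from h import *
d=caps("7")
a=d["side"]["frame"];b=d["top"]["frame"]
cv2.imwrite("pics/c7.png",np.hstack([cv2.resize(a[270:450,240:420],(400,400)),cv2.resize(b[200:340,380:520],(400,400))]))
```

```text
(no output)
```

View pics/c7.png

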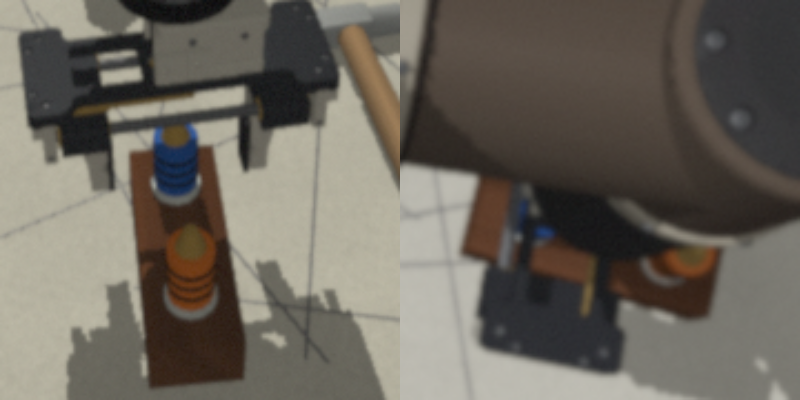

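apply_moves(plan=[[120,[0,0,0],0],[150,[0,0,0],0],[255,[0,0,0],0],[255,[0,0,0],0],[255,[0,0,0],0],[255,[0,0,0],0]], squeeze=25)

```text
time_s: 11.68
tcp_pos: [0.6017, -0.164, 0.0555]
eef_rot: [-180.0, -0.0, -180.0]
contact_force: [-0.3, 0.1, 0.1]
gripper_width: 0.0332
```

apply_moves(plan=[[255,[0,0,0],0],[255,[0,0,0],0],[255,[0,0,0],0]])

```text
time_s: 12.05
tcp_pos: [0.6017, -0.164, 0.0555]
eef_rot: [-180.0, -0.0, -180.0]
contact_force: [-0.4, -0.0, -0.7]
gripper_width: 0.0293
```

Run:
```python
from h import *
print(get_state())
d=caps("8")
a=d["side"]["frame"]
cv2.imwrite("pics/c8.png",cv2.resize(a[280:400,250:400],(750,600),interpolation=cv2.INTER_CUBIC))
```

```text
{'time_s': 12.05, 'joints': array([ 2.66069597e+00,  2.46228880e+01, -1.76943306e+01,  2.38601551e-07,
       -4.76916936e+01, -2.62215923e+00]), 'qd': array([ 0.00614439,  0.07909089,  0.0477237 ,  0.01280636,  0.00492953,
       -0.00889416]), 'joint_torque': array([ 1.24492440e-01, -5.73740566e+01,  2.33170205e+01,  5.52018419e+00,
        1.70376669e-01, -5.40769342e-04]), 'tcp_pos': array([ 0.60165729, -0.16404719,  0.05554373]), 'eef_rot': array([-1.79999592e+02, -8.90277289e-03, -1.79961463e+02]), 'contact_force': array([-0.37155169, -0.01071649, -0.67530083]), 'moment': array([0.0347741 , 0.08496141, 0.00648074]), 'gripper_width': 0.029342114712016046}
```

View pics/c8.png

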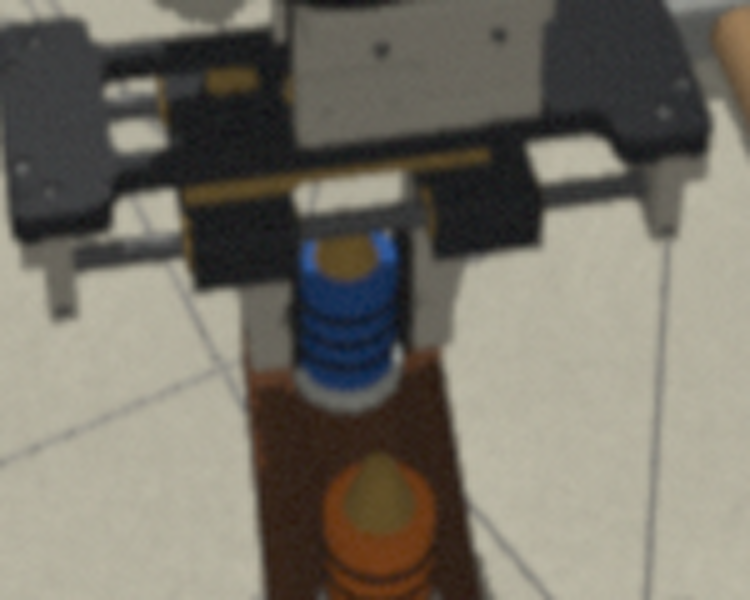

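apply_moves(plan=[[255,[0,0,-0.2],0],[255,[0,0,-0.4],0],[255,[0,0,-0.4],0],[255,[0,0,-0.5],0],[255,[0,0,-0.5],0],[255,[0,0,-0.5],0],[255,[0,0,-0.5],0],[255,[0,0,0],0]])

```text
time_s: 13.15
tcp_pos: [0.6028, -0.1641, 0.2081]
eef_rot: [-180.0, 0.2, -180.0]
contact_force: [-0.0, 0.2, -2.6]
gripper_width: 0.0297
```

apply_moves(plan=[[255,[0.03,0.3,0],0],[255,[0.04,0.6,0],0],[255,[0.04,0.7,0],0],[255,[0.04,0.7,0],0],[255,[0.04,0.7,0],0],[255,[0.04,0.7,0],0],[255,[0.04,0.7,0],0],[255,[0.04,0.7,0],0],[255,[0.04,0.7,0],0],[255,[0.04,0.5,0],0],[255,[0,0.27,0],0],[255,[0,0,0],0]])

```text
time_s: 14.65
tcp_pos: [0.5815, 0.1652, 0.2047]
eef_rot: [-180.0, -0.1, -179.9]
contact_force: [-0.3, -0.5, -1.5]
gripper_width: 0.0294
```

apply_moves(plan=[[255,[0,0,0],0],[255,[0,0,0],0]])

```text
time_s: 14.9
tcp_pos: [0.582, 0.1636, 0.2055]
eef_rot: [-180.0, -0.0, 180.0]
contact_force: [0.8, -0.7, -2.9]
gripper_width: 0.0294
```

Run:
```python
from h import *
print(get_state()["tcp_pos"],get_state()["contact_force"],get_state()["eef_rot"],get_state()["gripper_width"])
d=caps("9")
a=d["side"]["frame"];b=d["top"]["frame"]
cv2.imwrite("pics/c9.png",np.hstack([cv2.resize(a[120:270,205:355],None,fx=2.66,fy=2.66,interpolation=2),cv2.resize(b[170:320,170:320],None,fx=2.66,fy=2.66)]))
```

```text
[0.58198685 0.16362413 0.20550096] [ 0.83279041 -0.68558824 -2.87029832] [-1.79991859e+02 -1.02623820e-02  1.79981886e+02] 0.02936118364342577
```

View pics/c9.png

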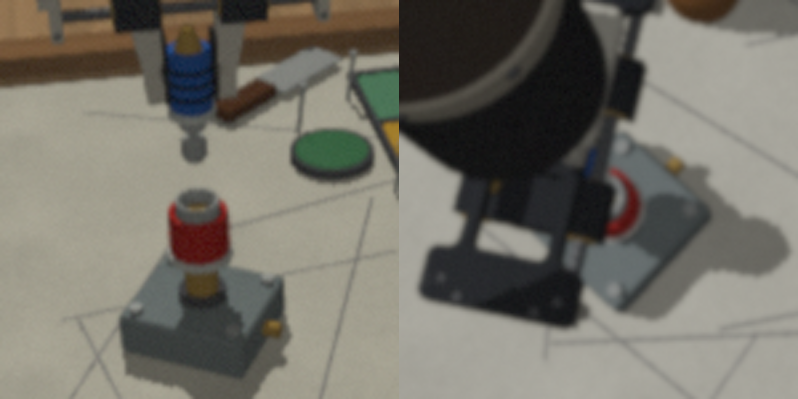

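Run:
```python
from h import *
b=cv2.imread("pics/top0.png")
cv2.imwrite("pics/c10.png",cv2.resize(b[210:300,205:300],None,fx=6,fy=6,interpolation=cv2.INTER_CUBIC))
```

```text
(no output)
```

View pics/c10.png

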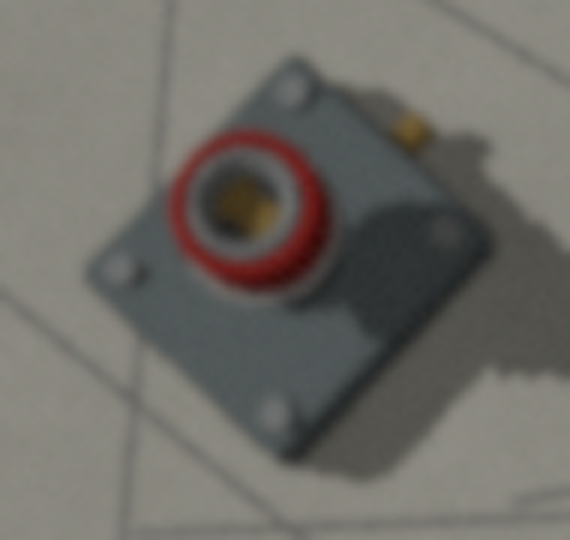

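Run:
```python
from h import *
d={n:viewer.capture(n) for n in("side","top")}
for z in(.035,.038): print(onz(d["top"],(252.1,251.1),z))
for z in(.11,.115,.12,.125): print(z,onz(d["top"],(245.0,243.4),z),onz(d["side"],(279.1,194.7),z))
# nozzle plug bottom, z=TCP-.0555+.006
print(onz(d["side"],(205+193/2.66,120+150/2.66),.156), proj(d["side"],(.582,.1636-.0008,.156)))
```

```text
[0.58429483 0.16372744 0.035     ]
[0.58388055 0.16319722 0.038     ]
0.11 [0.58466837 0.16580364 0.11      ] [0.58607775 0.17928402 0.11      ]
0.115 [0.58391266 0.16482671 0.115     ] [0.58542339 0.17165137 0.115     ]
0.12 [0.58315695 0.16384978 0.12      ] [0.58476903 0.16401872 0.12      ]
0.125 [0.58240124 0.16287285 0.125     ] [0.58411467 0.15638607 0.125     ]
[0.58452519 0.17174851 0.156     ] [276.75935833 178.99298332]
```

apply_moves(plan=[[255,[0,0.02,0.2],0],[255,[0,0,0.2],0],[255,[0,0,0.1],0],[255,[0,0,0.04],0],[255,[0,0,0],0],[255,[0,0,0],0]])

```text
time_s: 15.85
tcp_pos: [0.5822, 0.1655, 0.1788]
eef_rot: [180.0, 0.0, -180.0]
contact_force: [0.5, 0.1, -2.0]
gripper_width: 0.0295
```

Run:
```python
from h import *
print(get_state()["tcp_pos"],get_state()["contact_force"])
d=caps("11")
a=d["side"]["frame"]
cv2.imwrite("pics/c11.png",cv2.resize(a[140:240,220:345],(750,600),interpolation=2))
```

```text
[0.58216724 0.16551861 0.17883541] [ 0.50916701  0.1041765  -1.95435857]
```

View pics/c11.png

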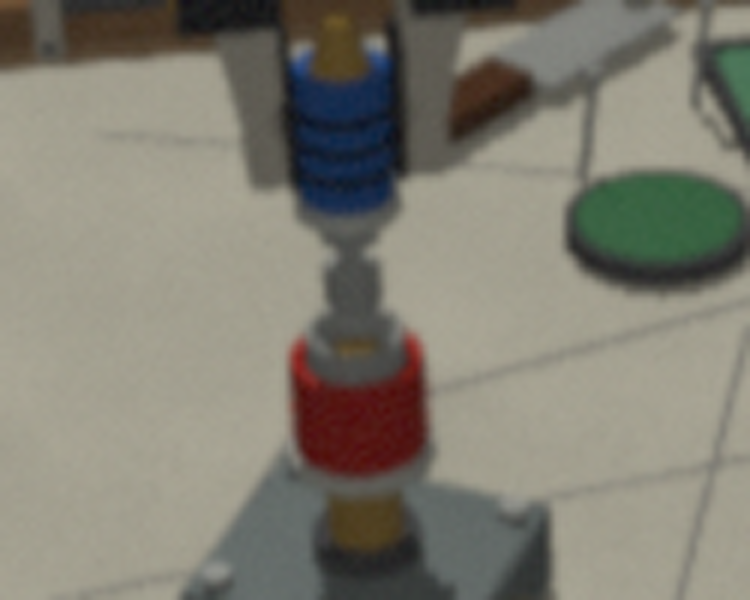

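apply_moves(plan=[[255,[0,0,0.04],0],[255,[0,0,0.04],0],[255,[0,0,0.04],0],[255,[0,0,0.04],0],[255,[0,0,0.04],0],[255,[0,0,0],0]])

```text
time_s: 16.7
tcp_pos: [0.5819, 0.1654, 0.1683]
eef_rot: [-180.0, -0.0, -180.0]
contact_force: [-1.2, -0.1, -2.6]
gripper_width: 0.0296
```

apply_moves(plan=[[255,[0,0,0.04],0],[255,[0,0,0.04],0],[255,[0,0,0],0]])

```text
time_s: 17.08
tcp_pos: [0.5819, 0.1654, 0.1643]
eef_rot: [-180.0, -0.0, -180.0]
contact_force: [-0.5, -0.6, -2.1]
gripper_width: 0.0298
```

apply_moves(plan=[[255,[0,0,0.04],0],[255,[0,0,0.04],0],[255,[0,0,0],0]])

```text
time_s: 17.45
tcp_pos: [0.582, 0.1655, 0.1606]
eef_rot: [180.0, 0.0, -180.0]
contact_force: [0.4, 0.4, -1.6]
gripper_width: 0.0294
```

apply_moves(plan=[[255,[0,0,0.04],0],[255,[0,0,0.02],0],[255,[0,0,0],0]])

```text
time_s: 17.82
tcp_pos: [0.5821, 0.1655, 0.1578]
eef_rot: [180.0, 0.0, -180.0]
contact_force: [-1.4, 0.0, 2.8]
gripper_width: 0.0294
```

apply_moves(plan=[[255,[0,0,0.02],0],[255,[0,0,0.02],0],[255,[0,0,0],0]])

```text
time_s: 18.2
tcp_pos: [0.5821, 0.1655, 0.1553]
eef_rot: [180.0, 0.0, -180.0]
contact_force: [-0.5, 0.2, 1.1]
gripper_width: 0.0297
```

apply_moves(plan=[[255,[0,0,0.02],0],[255,[0,0,0.02],0],[255,[0,0,0],0]])

```text
time_s: 18.58
tcp_pos: [0.5823, 0.1655, 0.1536]
eef_rot: [180.0, 0.0, -180.0]
contact_force: [-0.5, -0.7, 3.1]
gripper_width: 0.0297
```

apply_moves(plan=[[255,[0,0,0.02],0],[255,[0,0,0.02],0],[255,[0,0,0.02],0],[255,[0,0,0.02],0],[255,[0,0,0],0]])

```text
time_s: 19.2
tcp_pos: [0.5822, 0.1655, 0.1496]
eef_rot: [180.0, 0.0, -180.0]
contact_force: [1.8, -1.2, 4.1]
gripper_width: 0.0293
```

apply_moves(plan=[[255,[0,0,0.02],0],[255,[0,0,0.02],0],[255,[0,0,0.02],0],[255,[0,0,0.02],0],[255,[0,0,0],0]])

```text
time_s: 19.82
tcp_pos: [0.5822, 0.1655, 0.1455]
eef_rot: [180.0, 0.0, -180.0]
contact_force: [1.9, -1.1, 3.3]
gripper_width: 0.0293
```

apply_moves(plan=[[255,[0,0,0.02],0],[255,[0,0,0.02],0],[255,[0,0,0.02],0],[255,[0,0,0.02],0],[255,[0,0,0],0]])

```text
time_s: 20.45
tcp_pos: [0.5822, 0.1655, 0.1416]
eef_rot: [180.0, 0.0, -180.0]
contact_force: [1.4, -1.3, 4.9]
gripper_width: 0.0298
```

Run:
```python
from h import *
print(get_state()["tcp_pos"],get_state()["contact_force"])
d=caps("12")
a=d["side"]["frame"]
cv2.imwrite("pics/c12.png",cv2.resize(a[140:240,220:345],(750,600),interpolation=2))
```

```text
[0.58219782 0.16548021 0.14161962] [ 1.37589033 -1.26246217  4.94904915]
```

View pics/c12.png

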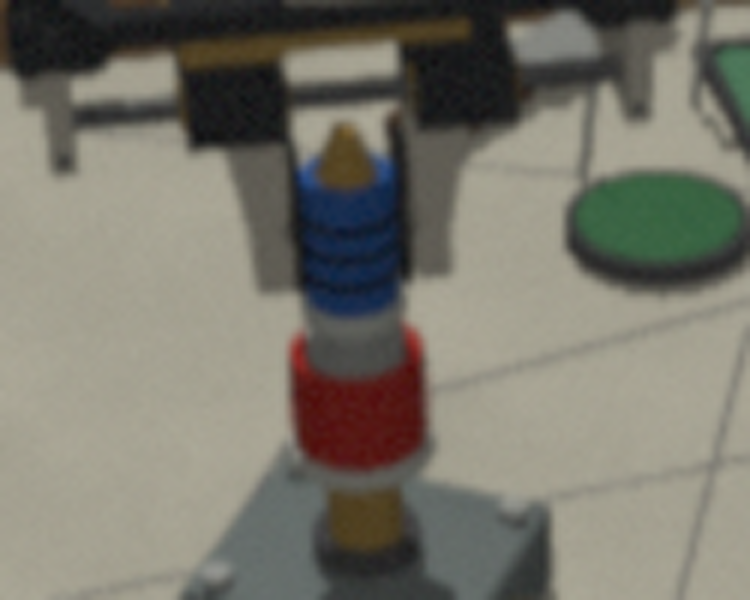

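apply_moves(plan=[[255,[0,0,0.02],0],[255,[0,0,0.02],0],[255,[0,0,0.02],0],[255,[0,0,0.02],0],[255,[0,0,0],0]])

```text
time_s: 21.18
tcp_pos: [0.5818, 0.1655, 0.137]
eef_rot: [180.0, -0.0, -180.0]
contact_force: [3.2, 0.5, -1.2]
gripper_width: 0.0296
```

apply_moves(plan=[[255,[0,0,0.02],0],[255,[0,0,0.02],0],[255,[0,0,0],0]])

```text
time_s: 21.55
tcp_pos: [0.5819, 0.1655, 0.1355]
eef_rot: [-180.0, -0.0, -180.0]
contact_force: [1.2, 0.8, 2.5]
gripper_width: 0.0297
```

Run:
```python
from h import *
d=caps("13")
a=d["side"]["frame"]
m=win(hue(a,170,8,110),255,180,305,230);print(cv2.boundingRect(m))
cv2.imwrite("pics/c13.png",cv2.resize(a[140:240,220:345],(750,600),interpolation=2))
```

```text
(268, 193, 23, 23)
```

View pics/c13.png

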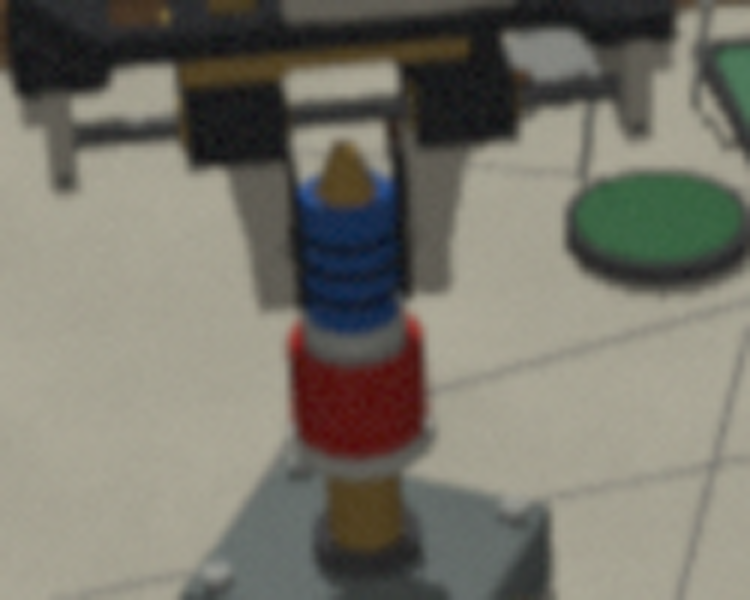

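apply_moves(plan=[[255,[0,0,-0.03],0],[255,[0,0,-0.03],0],[255,[0,0,0],0]])

```text
time_s: 22.02
tcp_pos: [0.5817, 0.1654, 0.1373]
eef_rot: [-180.0, -0.1, -180.0]
contact_force: [4.4, 1.1, -7.8]
gripper_width: 0.0295
```

apply_moves(plan=[[255,[0,0,0.04],0],[255,[0,0,0],0],[160,[0,0,0],0],[80,[0,0,0],0],[0,[0,0,0],0],[0,[0,0,0],0],[0,[0,0,0],0],[0,[0,0,-0.3],0],[0,[0,0,-0.6],0],[0,[0,0,-0.8],0],[0,[0,0,-0.8],0],[0,[0,0,0],0]])

```text
time_s: 23.52
tcp_pos: [0.5838, 0.1661, 0.2668]
eef_rot: [179.8, 0.4, -179.9]
contact_force: [-1.1, 0.4, -0.3]
gripper_width: 0.0879
```

apply_moves(plan=[[0,[0,-0.8,-0.2],0],[0,[0,-0.8,0],0],[0,[0,-0.8,0],0],[0,[0,0,0],0],[0,[0,0,0],0]])

```text
time_s: 24.15
tcp_pos: [0.5821, 0.0454, 0.2718]
eef_rot: [180.0, 0.0, -180.0]
contact_force: [-0.8, 0.3, 0.2]
gripper_width: 0.0876
```

Run:
```python
from h import *
print(get_state()["tcp_pos"],get_state()["contact_force"],get_state()["gripper_width"])
d=caps("14")
a=d["side"]["frame"];b=d["top"]["frame"]
m=win(hue(a,170,8,110),255,180,305,230);print(cv2.boundingRect(m))
cv2.imwrite("pics/c14.png",np.hstack([cv2.resize(a[140:240,230:330],(400,400),interpolation=2),cv2.resize(b[200:300,200:300],(400,400),interpolation=2)]))
```

```text
[0.58205247 0.04537078 0.27176225] [-0.7856908   0.27397088  0.16559566] 0.08755830308664017
(268, 193, 23, 23)
```

View pics/c14.png

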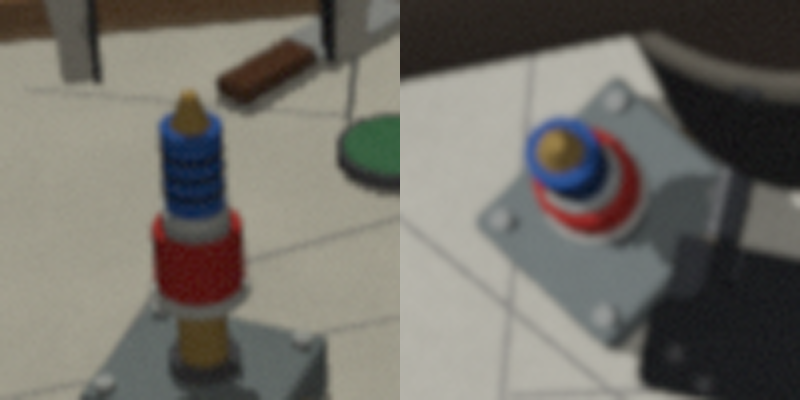

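View pics/side14.png

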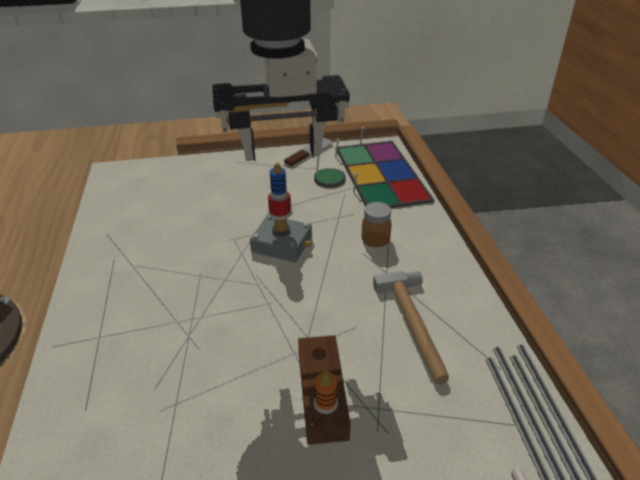

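The nozzle stands upright in the coupler. The sleeve's lower edge is at row 216, the same as at the start, and the jar (377,225), hammer (415,325) and orange nozzle (326,390) are where they were.

```bash
python3 -c "
from plant import close_job; print(close_job())"
```

```text
the job is handed in; nothing more can be done
None
```

The blue nozzle is locked in the coupler with the sleeve back up, and I handed the job in at about 24 s of the 72 s allowed.

**What I did:**
- **Sleeve:** I gripped the red sleeve, pulled it down 11.5 mm to its stop and let go. The next picture showed it staying down, its lower edge 3 pixels below where it started.
- **Nozzle:** I lifted the blue nozzle from the rack and pushed it into the coupler in 1–2 mm steps. The largest force I read while pushing was about 5 N. The force then dropped as the sleeve sprang up.

**Last checks:**
- **Lock:** a light upward tug before release read −7.8 N, against about −2.3 N for the nozzle's weight, so it held.
- **Final pictures:** the nozzle stands upright and free of the gripper. The sleeve's lower edge is at its starting row (216). The orange nozzle, jar and hammer look unmoved, which I judged by eye, not by measurement.

**What disagreed:** the camera put the coupler's x about 2 mm higher than the grip did (0.584 m against 0.582 m), so I used the grip's value. My estimate of the mouth height is 0.120 m, which fits where the plug first touched. I only checked y with the cameras. The forces are readings at the end of each move, so a brief higher peak would not have shown.

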